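# Hang the carabiner bin on the stainless rail

## Task

Pick up the blue bin with the carabiners in it, keeping it upright, lift it above the stainless rail of the low panel on the left, and lower it until its back lip is behind the rail before you let go, so that the lip drops on and the bin is left hanging squarely from the rail, well away from the rail's ends. Leave the yellow battery bin where it is.

Things in the scene. Friction and masses are not known exactly. Their poses are not given: they have to be found in the camera images.
- carabiner_bin: Blue open bin, 0.22 kg, on the table, with a red and a silver carabiner in it. 100 mm deep (x), 90 wide (y), 90 high. Origin: centre of the underside; z up, +x to its back, where the lip is. Grip rib along x at y = 0: 12 mm thick, 64 long, standing from the rim to 130 mm above the underside; pinch it from above across y. Once hung, the bin rightly droops about 15 degrees, front down.
- lip_edge (a point): Middle of the lower edge of the blue bin's lip, at (86, 0, 60) mm in the bin's frame; same axes. The lip, 50 mm wide (y), is a shelf behind the back wall's top (underside 86 mm above the bin's underside) that turns down. The slot for the rail lies between the back wall (x = 50 mm) and the lip (x = 76 mm): 26 mm wide, flaring to 34 mm at the lip's lower edge.
- rail_mid (a point): Middle of the rail's top: the round upper edge, 6 mm thick, 300 long, 175 above the table, of a slippery holed stainless panel fixed upright at the left. y along the rail, z up, +x from the panel's front to behind it. The bin hangs on the front (-x), which faces the table's middle, its axes along the rail's, the rail in its slot. Clear in front, and 40 mm behind in the upper 75 mm.
- battery_bin: Yellow bin of the same shape and axes as the blue one, full of copper-topped batteries, on the table: a bystander. Origin at the centre of its underside.

How it is judged:
By the outcome, as a careful person would: the job done as asked, in the order asked, and still so for the second after the job is handed in, with the robot touching nothing.
It also fails if it takes over 42 s, if anything falls off the work surface, if the arm or the gripper's body presses on something with over 40 N, if the wrist force passes 120 N, or if a joint passes its speed limit or range.

## Robot

A 6-joint arm with a two-finger parallel gripper is mounted at the origin on the work surface. World frame = base frame: x ahead of the robot, y to its left, z up, the work surface at z = 0. Lengths are in m, angles in rad, forces in N, time in s.
With the tool pointing down it reaches from about 0.2 to 0.875 m from the base axis. Payload 3.4 kg.
Tool frame: the origin (TCP) lies midway between the tips of the shut fingers; the grasp point (between the pads) lies 19 mm behind it; z points along the fingers, y is the line along which they close (so a half turn about z gives the same grasp; the last joint's range is limited). The gripper opens to 94 mm and grips with 3 to 60 N. Pads are 16 mm wide; open, the fingers measure 119 mm over their backs; the gripper's body (75 mm by 177 mm) begins 78 mm behind the grasp point.
Start: joints at [1.063, 0.276, 1.505, -0, 1.361, -0.121], TCP at [0.217, 0.533, 0.205] pointing down, gripper open.
Joint ranges: [-2.89, 2.89], [-0.75, 2.08], [0.22, 2.7], [-1.18, 4.32], [0.11, 2.71], [-2.7, 2.7]. Speed limits (rad/s): [2.57, 2.57, 3.14, 3.14, 3.14, 3.14].

## Interface

Orientations are given as [roll, pitch, yaw] about the fixed x, y, z axes, in that order (R = Rz(yaw) Ry(pitch) Rx(roll)).
In Python, from station import manip gives the robot as it stands.
- The arm moves only by the tool servo_tool, never from a script. Its arguments are lists of equal length, an entry for each row: "offset": the shift along the tool's x, y, z each as a share of 0.12 m, from -1 to 1, a list of three; "twist": the turn, a rotation vector about the tool's x, y, z each as a share of 120 degrees, from -1 to 1, a list of three; "claw": the opening, from 0 (shut) to 1 (fully open). In form: {"offset": [[tx, ty, tz], ...], "twist": [[rx, ry, rz], ...], "claw": [claw, ...]}. A call has 1 to 20 rows; each row is the pose to reach, as a shift and turn from the pose commanded when the call began, along the tool's axes at that moment; what a row does not reach only later rows make up. A row lasts 1/10 s, in which the tool goes at most 50 mm and 8.59 degrees, less where a joint would pass 70% of its speed; a pose out of reach is approached as far as the arm can. A call with a number of a shift or a turn outside -1 to 1 is refused whole. A call with a gripper value outside its range is refused whole. The fingers move at their own pace and stop on an object; "newtons" is the grip in N (left out, the last holds). Time passes only in rows, so rows that repeat a pose let the fingers close. It gives the time, the measured TCP pose, the force, the opening and the grip force at its end, in the units of the state.
- manip.get_obs(): the state, without advancing time (a new reading comes with each control period).
- manip.camera(name): name is "scene" or "side" or "wrist"; returns a dict with "img" (400x640x3 uint8, blue, green, red), "fov_y" (degrees; the focal length in pixels is half the picture's height over the tangent of half this angle, whatever the lens; pixels are square), "cx", "cy" (the principal point, pixels), "world_to_cam" (4x4, takes a point from world to camera coordinates); the wrist camera has in their place "tool_from_camera" (4x4, takes a point from camera to tool coordinates, whose origin is the TCP and whose axes are the flange's). Camera axes: x right, y down, z forward; pixel columns grow to the right and rows downward; lengths in m; the calibration is good to about 2 mm. The wrist camera is an equidistant fisheye: a pixel r from the principal point sees the ray r / f radians off the axis. A picture is of the moment at which its call begins: read the wrist's pose just before it. There is no depth.
- manip.sign_off(): hands the job in; it is judged then, once.
Trained networks look in a picture, given as the dict that the camera call returned (one of the last four; its "shot" number tells which), for a name from the list of things; names that differ only in an ending like _2 or _b are one class to them, and where a whole thing is asked for, a point or a joint stands for the part that bears it (a point fixed in the world has none). Each returns a list of dicts, best first, with "confidence" (0 to 1); they miss things now and then, are a little off and sometimes report something else, mostly with a low value. They report only what shows in the picture. A call takes as long as a camera call.
- manip.look_for(picture, label): "position" ([column, row] in pixels, amid what is visible of it).
- manip.outline_of(picture, label): "pixels" (400x640 bool, what is visible of it) and "position" ([column, row] in pixels, amid what is visible of it).
The state is a dict: "time": time; "joints": joint angles; "qd": joint speeds; "joint_efforts": joint torques, N m; "position": TCP position; "eef_rot": TCP orientation; "ft_force": force on the tool from outside, world axes, zero at the start; "moment": the same for the moment, N m; "opening": finger opening in m; "grasp_force": force on a finger pad.
Only numpy, scipy, OpenCV 4.12 (cv2) and the standard library are available. Lean on these libraries where they do the work, as an engineer would, in place of code of your own. Each camera call takes 0.05 s, during which the arm holds its last target. There are 200 camera calls.

## Working session

There is one attempt and no reset: what is moved stays moved. The work goes in short steps, Python scripts to look and compute and a tool call to move; the robot and the scene stay as the last step left them, time stands still between calls to the robot, and variables do not carry over. Pictures are saved under pics/ and viewed, at most 10 in all, crops included, and the job is handed in when it is done.

Besides the shell and the picture viewer there is one more tool, called after "Call:" as name(argument=value, ...) on one line, values as JSON. servo_tool: Moves the arm, as the interface text tells. Shift numbers are shares of 0.12 m and turn numbers shares of 120 degrees, none past 1 either way. Its arguments: {"type":"object","properties":{"offset":{"type":"array"},"twist":{"type":"array"},"claw":{"type":"array"},"newtons":{"type":"number"}},"required":["offset","twist","claw"]}

```bash
mkdir -p pics; cat > h.py <<'E'
import numpy as np, cv2
from station import manip
def f(c): return 200/np.tan(np.radians(c["fov_y"])/2)
def proj(c,P):
    P=np.atleast_2d(P); p=(c["world_to_cam"]@np.c_[P,np.ones(len(P))].T)[:3]
    return np.c_[c["cx"]+f(c)*p[0]/p[2], c["cy"]+f(c)*p[1]/p[2]]
def ray(c,uv):
    M=np.linalg.inv(c["world_to_cam"]); d=M[:3,:3]@[(uv[0]-c["cx"])/f(c),(uv[1]-c["cy"])/f(c),1]
    return M[:3,3],d/np.linalg.norm(d)
def atz(c,uv,z):
    o,d=ray(c,uv); return o+d*(z-o[2])/d[2]
E
python3 - <<'E'
from h import *
s=manip.get_obs(); print({k:np.round(v,3).tolist() for k,v in s.items()})
a=[]
for n in("scene","side"):
    c=manip.camera(n); a.append(c["img"])
    print(n,c["fov_y"],c["cx"],c["cy"],np.round(np.linalg.inv(c["world_to_cam"])[:3],3).tolist())
    for l in("carabiner_bin","lip_edge","rail_mid","battery_bin"):
        for r in manip.look_for(c,l)[:2]: print(l,r, atz(c,r["position"],.05).round(3))
    cv2.imwrite(f"pics/{n}0.png",c["img"])
E
```

```text
{'time': 0.0, 'joints': [1.063, 0.277, 1.506, -0.0, 1.361, -0.121], 'qd': [-0.001, -0.001, 0.001, 0.001, 0.0, -0.0], 'joint_efforts': [0.0, -40.458, -23.723, 0.07, 0.034, -0.0], 'position': [0.217, 0.532, 0.205], 'eef_rot': [-3.14, -0.0, 2.755], 'ft_force': [-0.203, 0.253, -0.011], 'moment': [-0.017, 0.019, 0.037], 'grasp_force': 0.0, 'opening': 0.094}
scene 49.49804812095219 326.55536659840647 193.25342448335397 [[-0.38, 0.619, -0.688, 1.181], [0.925, 0.264, -0.273, 0.223], [0.013, -0.74, -0.673, 0.791]]
carabiner_bin {'position': [208.6, 209.4], 'confidence': 0.59} [ 0.589 -0.319  0.05 ]
lip_edge {'position': [209.6, 213.2], 'confidence': 0.73} [ 0.599 -0.309  0.05 ]
lip_edge {'position': [309.8, 236.1], 'confidence': 0.39} [ 0.573 -0.057  0.05 ]
rail_mid {'position': [449.5, 289.0], 'confidence': 0.88} [0.594 0.266 0.05 ]
rail_mid {'position': [312.6, 237.8], 'confidence': 0.74} [ 0.575 -0.049  0.05 ]
battery_bin {'position': [313.1, 237.5], 'confidence': 0.93} [ 0.574 -0.049  0.05 ]
side 54.45075344139618 324.55637541645075 196.43137503864438 [[0.793, -0.405, 0.455, 0.082], [-0.609, -0.502, 0.615, -0.607], [-0.021, -0.765, -0.644, 0.742]]
carabiner_bin {'position': [433.6, 275.5], 'confidence': 0.73} [ 0.594 -0.313  0.05 ]
lip_edge {'position': [433.2, 274.1], 'confidence': 0.74} [ 0.596 -0.31   0.05 ]
lip_edge {'position': [350.7, 216.9], 'confidence': 0.31} [ 0.574 -0.055  0.05 ]
rail_mid {'position': [282.4, 153.5], 'confidence': 0.92} [0.596 0.307 0.05 ]
battery_bin {'position': [349.8, 217.4], 'confidence': 0.84} [ 0.571 -0.055  0.05 ]
```

View pics/scene0.png

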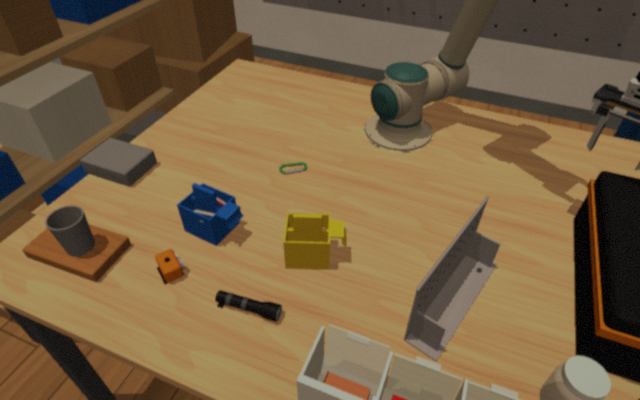

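View pics/side0.png

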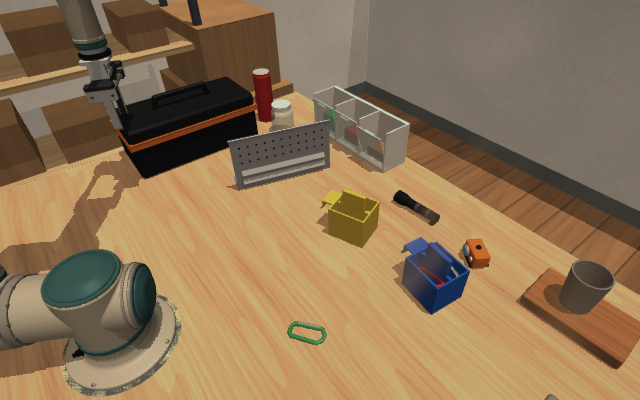

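The scene shows the blue bin at (208,210) and its lip towards the right, the yellow bin at (312,238), and the panel at about (450,270). In the side view the rail's top edge runs from about (231,140) to (329,124). Next I fit the bin's pose and enlarge the rail.

```bash
cat >> h.py <<'E'
from scipy.optimize import minimize
def box(a,b): return np.array([[x,y,z] for x in(a[0],b[0]) for y in(a[1],b[1]) for z in(a[2],b[2])])/1000.
PARTS=[box((-50,-45,0),(50,45,90)),box((50,-25,86),(86,25,90)),box((76,-25,60),(86,25,90)),box((-32,-6,90),(32,6,130))]
def sil(c,p):
    m=np.zeros((400,640),np.uint8); C,S=np.cos(p[2]),np.sin(p[2])
    R=np.array([[C,-S,0],[S,C,0],[0,0,1]])
    for q in PARTS:
        uv=proj(c,q@R.T+[p[0],p[1],0])
        cv2.fillConvexPoly(m,cv2.convexHull(np.round(uv*16).astype(np.int32)),1,shift=4)
    return m>0
def fit(cs,ms,p0):
    def cost(p): return sum(1-(sil(c,p)&m).sum()/(sil(c,p)|m).sum() for c,m in zip(cs,ms))
    best=min((minimize(cost,[p0[0],p0[1],y],method="Nelder-Mead",options=dict(initial_simplex=[[p0[0],p0[1],y],[p0[0]+.015,p0[1],y],[p0[0],p0[1]+.015,y],[p0[0],p0[1],y+.3]],maxiter=120)) for y in np.arange(0,6.28,.78)),key=lambda r:r.fun)
    return best.x,best.fun
E
python3 - <<'E'
from h import *
cs=[manip.camera(n) for n in("scene","side")]
for l,p0 in(("carabiner_bin",(.59,-.315)),("battery_bin",(.573,-.052))):
    o=[manip.outline_of(c,l)[0] for c in cs]; print(l,[(r["confidence"],r["pixels"].sum()) for r in o])
    x,e=fit(cs,[r["pixels"] for r in o],p0); print(x.round(4),np.degrees(x[2]),e)
rs=[ray(c,manip.look_for(c,"rail_mid")[0]["position"]) for c in cs]
for c in cs: print("rail z.175",atz(c,manip.look_for(c,"rail_mid")[0]["position"],.175))
A=sum(np.eye(3)-np.outer(d,d) for o,d in rs); b=sum((np.eye(3)-np.outer(d,d))@o for o,d in rs); print("tri",np.linalg.solve(A,b))
v=[cv2.resize(cs[0]["img"][190:360,390:520],None,fx=3,fy=3,interpolation=2),cv2.resize(cs[1]["img"][110:200,215:345],None,fx=3,fy=3,interpolation=2)]
v[1]=cv2.copyMakeBorder(v[1],0,240,0,0,cv2.BORDER_CONSTANT)
cv2.imwrite("pics/rail.png",np.hstack(v))
E
```

```text
Traceback (most recent call last):
IndexError: list index out of range
```

```bash
python3 - <<'E'
from h import *
cs=[manip.camera(n) for n in("scene","side")]
for l,p0 in(("carabiner_bin",(.59,-.315)),("battery_bin",(.573,-.052))):
    C,M=[],[]
    for c in cs:
        o=manip.outline_of(c,l)
        if o: C.append(c);M.append(o[0]["pixels"]);print(l,o[0]["confidence"],o[0]["position"],M[-1].sum())
    x,e=fit(C,M,p0); print(x.round(4),np.degrees(x[2]),e)
rs=[]
for c in cs:
    r=manip.look_for(c,"rail_mid")
    if r: rs.append(ray(c,r[0]["position"])); print("rail z.175",atz(c,r[0]["position"],.175))
A=sum(np.eye(3)-np.outer(d,d) for o,d in rs); b=sum((np.eye(3)-np.outer(d,d))@o for o,d in rs); print("tri",np.linalg.solve(A,b))
v=[cv2.resize(cs[0]["img"][190:360,390:520],None,fx=3,fy=3,interpolation=2),cv2.resize(cs[1]["img"][110:200,215:345],None,fx=3,fy=3,interpolation=2)]
v[1]=cv2.copyMakeBorder(v[1],0,240,0,0,cv2.BORDER_CONSTANT)
cv2.imwrite("pics/rail.png",np.hstack(v))
E
```

```text
carabiner_bin 0.62 [209.9, 209.1] 2798
carabiner_bin 0.71 [434.3, 274.8] 3347
[ 0.597  -0.3138  1.4477] 82.94816804375613 0.10323910275034553
battery_bin 0.93 [314.6, 240.7] 2828
battery_bin 0.9 [352.3, 214.1] 2319
[ 0.5826 -0.0583  1.9335] 110.78323691719373 0.1400713048490818
rail z.175 [0.69733883 0.25730377 0.175     ]
rail z.175 [0.49701252 0.1272937  0.175     ]
tri [0.58973915 0.27226854 0.0514505 ]
```

View pics/rail.png

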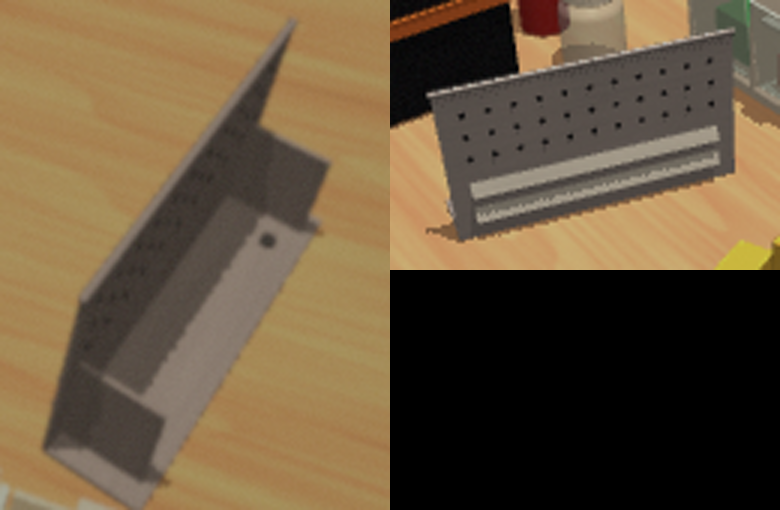

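The panel's top edge runs from (488,197) to (417,290) in the scene view and from (229,142) to (329,120) in the side view. The front faces the side camera, and the base is behind it, to the +y side.

```bash
python3 - <<'E'
from h import *
a,b=manip.camera("scene"),manip.camera("side")
E=[]
for u,v in(((488,197),(228.8,141.8)),((417,290),(329.3,120.3))):
    p,q=atz(a,u,.175),atz(b,v,.175); print(p.round(4),q.round(4)); E.append((p+q)/2)
d=E[1]-E[0]; m=(E[0]+E[1])/2; print("len",np.linalg.norm(d),"mid",m,"dir deg",np.degrees(np.arctan2(d[1],d[0])))
print("rail yaw", np.degrees(np.arctan2(d[1],d[0]))+90)
E
```

```text
[0.4278 0.2908 0.175 ] [0.4201 0.284  0.175 ]
[0.7164 0.2079 0.175 ] [0.7061 0.2018 0.175 ]
len 0.29894961374816137 mid [0.56759081 0.24610502 0.175     ] dir deg -16.028316789266473
rail yaw 73.97168321073353
```

Call:
servo_tool(offset=[[-0.93, -0.89, -0.8], [-0.93, -0.89, -0.8], [-0.93, -0.89, -0.8], [-0.93, -0.89, -0.8]], twist=[[0, 0, 0], [0, 0, 0], [0, 0, 0], [0, 0, 0]], claw=[1, 1, 1, 1])

```text
time: 1.55
position: [0.281, 0.3897, 0.3036]
eef_rot: [3.14, 0.002, 2.754]
ft_force: [-0.2, 0.2, -1.0]
opening: 0.0938
grasp_force: 0.0
```

Call:
servo_tool(offset=[[-0.93, -0.89, 0], [-0.93, -0.89, 0], [-0.93, -0.89, 0], [-0.93, -0.89, 0]], twist=[[0, 0, 0], [0, 0, 0], [0, 0, 0], [0, 0, 0]], claw=[1, 1, 1, 1])

```text
time: 1.95
position: [0.3449, 0.246, 0.3018]
eef_rot: [-3.14, 0.003, 2.748]
ft_force: [0.0, 0.3, -0.0]
opening: 0.0939
grasp_force: 0.0
```

```bash
cat >> h.py <<'E'
from scipy.spatial.transform import Rotation as Ro
def pose(s=None):
    s=s or manip.get_obs(); T=np.eye(4); T[:3,:3]=Ro.from_euler("xyz",s["eef_rot"]).as_matrix(); T[:3,3]=s["position"]; return T
def wcam():
    T=pose(); c=manip.camera("wrist"); c["W"]=T@c["tool_from_camera"]; return c
def wray(c,uv):
    d=np.array([uv[0]-c["cx"],uv[1]-c["cy"]]); r=np.hypot(*d); t=r/f(c)
    v=c["W"][:3,:3]@np.r_[np.sin(t)*d/max(r,1e-9),np.cos(t)]; return c["W"][:3,3],v
def watz(c,uv,z):
    o,d=wray(c,uv); return o+d*(z-o[2])/d[2]
def wproj(c,P):
    P=np.atleast_2d(P); p=(np.linalg.inv(c["W"])@np.c_[P,np.ones(len(P))].T)[:3]
    r=np.hypot(p[0],p[1]); t=np.arctan2(r,p[2])*f(c)
    return np.c_[c["cx"]+t*p[0]/r,c["cy"]+t*p[1]/r]
def rel(x,y,z,head,T=None):
    "offset and twist for a pointing-down pose with tool x along head (deg)"
    T=pose() if T is None else T; R=(Ro.from_euler("z",head,degrees=True)*Ro.from_euler("x",np.pi)).as_matrix()
    o=T[:3,:3].T@(np.array([x,y,z])-T[:3,3])/.12; t=Ro.from_matrix(T[:3,:3].T@R).as_rotvec(degrees=True)/120
    return o.round(3),t.round(3)
E
python3 - <<'E'
from h import *
c=wcam(); print(f(c),c["cx"],c["cy"],c["W"].round(3).tolist())
print("expected ends",wproj(c,[[.424,.287,.175],[.711,.205,.175]]).round(1))
cv2.imwrite("pics/w1.png",c["img"])
print(rel(.597,-.314,.26,83))
E
```

```text
309.70691628693146 322.5800935947891 199.5853204798079 [[0.384, 0.886, 0.26, 0.269], [0.923, -0.368, -0.109, 0.276], [-0.001, 0.282, -0.959, 0.48], [0.0, 0.0, 0.0, 1.0]]
expected ends [[386.5 243.2]
 [387.3 405.8]]
(array([-3.737, -3.521,  0.352]), array([0.   , 0.   , 0.621]))
```

View pics/w1.png

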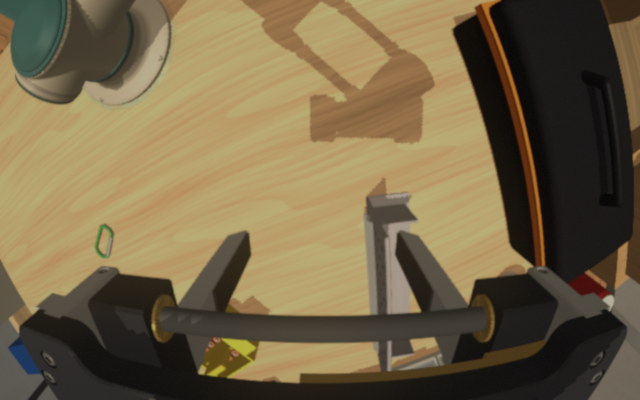

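The near end of the panel shows at about (370-387, 200-245). The rail runs down column 387, which agrees with the prediction. I'll take one more look from further in front on the way.

Call:
servo_tool(offset=[[-0.93, -0.89, 0], [-0.93, -0.89, 0], [-0.93, -0.89, 0], [-0.93, -0.89, 0], [-0.93, -0.89, 0]], twist=[[0, 0, 0.07], [0, 0, 0.14], [0, 0, 0.21], [0, 0, 0.28], [0, 0, 0.31]], claw=[1, 1, 1, 1, 1])

```text
time: 2.5
position: [0.4069, 0.1093, 0.3013]
eef_rot: [3.141, -0.001, 2.099]
ft_force: [0.5, 0.0, -0.1]
opening: 0.0938
grasp_force: 0.0
```

```bash
python3 - <<'E'
from h import *
c=wcam()
print("expected ends",wproj(c,[[.424,.287,.175],[.711,.205,.175]]).round(1), pose()[:3,3])
cv2.imwrite("pics/w2.png",c["img"]); np.save("W2.npy",c["W"])
print(rel(.597,-.314,.26,83))
E
```

```text
expected ends [[427.7  53.3]
 [553.4 244.2]] [0.40653503 0.11007816 0.30133933]
(array([-3.852, -0.415,  0.34 ]), array([-0.   , -0.001,  0.311]))
```

View pics/w2.png

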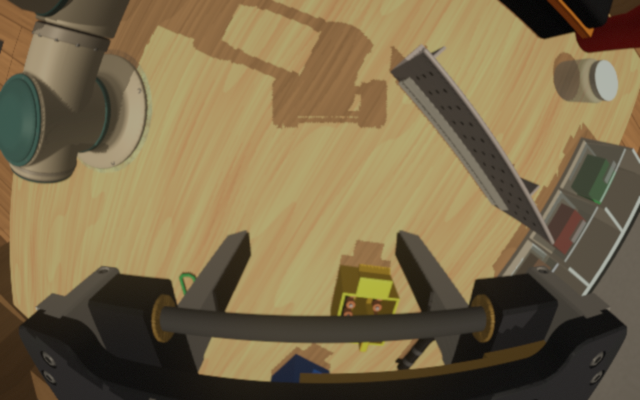

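The rail's ends show at (426,50) and (552,243), within 3 px of the prediction. Now I go to the bin.

Call:
servo_tool(offset=[[-0.96, -0.1, 0], [-0.96, -0.1, 0], [-0.96, -0.1, 0]], twist=[[0, 0, 0], [0, 0, 0], [0, 0, 0]], claw=[1, 1, 1])

```text
time: 2.85
position: [0.4564, 0.0027, 0.3012]
eef_rot: [3.141, 0.001, 2.106]
ft_force: [-0.1, 0.7, 0.2]
opening: 0.094
grasp_force: 0.0
```

Call:
servo_tool(offset=[[-0.96, -0.1, 0], [-0.96, -0.1, 0], [-0.96, -0.1, 0]], twist=[[0, 0, 0], [0, 0, 0], [0, 0, 0]], claw=[1, 1, 1])

```text
time: 3.15
position: [0.5051, -0.1031, 0.3007]
eef_rot: [-3.141, 0.001, 2.106]
ft_force: [-0.2, -0.5, -0.2]
opening: 0.0943
grasp_force: 0.0
```

Call:
servo_tool(offset=[[-0.96, -0.1, 0], [-0.96, -0.1, 0], [-0.96, -0.1, 0], [-0.96, -0.1, 0], [-0.96, -0.1, 0]], twist=[[0, 0, 0.07], [0, 0, 0.14], [0, 0, 0.21], [0, 0, 0.28], [0, 0, 0.31]], claw=[1, 1, 1, 1, 1])

```text
time: 3.65
position: [0.5522, -0.2047, 0.3007]
eef_rot: [-3.14, -0.002, 1.454]
ft_force: [0.3, 0.0, -0.2]
opening: 0.094
grasp_force: 0.0
```

```bash
python3 - <<'E'
from h import *
c={"W":np.load("W2.npy"),"fov_y":1,"cx":322.58,"cy":199.585}
c["fov_y"]=2*np.degrees(np.arctan(200/309.707))
a,b=watz(c,(426,50),.175),watz(c,(552,243),.175); d=b-a
print(a,b,np.linalg.norm(d),(a+b)/2,np.degrees(np.arctan2(d[1],d[0]))+90)
w=wcam(); proj=wproj
import h; h.proj=wproj
print(pose()[:3,3])
o=manip.outline_of(w,"carabiner_bin"); print([(r["confidence"],r["position"],r["pixels"].sum()) for r in o])
s=sil(w,(.597,-.314,1.4477))
v=w["img"].copy(); v[(cv2.morphologyEx(s.astype(np.uint8),cv2.MORPH_GRADIENT,np.ones((2,2)))>0)]=(0,255,0)
cv2.imwrite("pics/w3.png",v); np.save("W3.npy",w["W"])
E
```

```text
[0.42077657 0.28892689 0.175     ] [0.70697384 0.20490093 0.175     ] 0.2982771241804716 [0.56387521 0.24691391 0.175     ] 73.63804736586961
[ 0.55203476 -0.20438903  0.30095064]
[(0.67, [362.9, 235.5], np.int64(5829))]
```

View pics/w3.png

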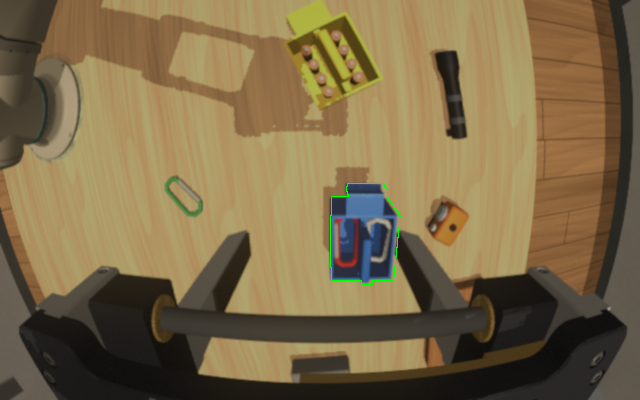

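The predicted outline (green) sits on the blue bin, with its lip towards the robot's left and the rib at column 367, rows 215-283. I refine the fit with this view.

```bash
python3 - <<'E'
from h import *
import h
w=wcam(); pr=h.proj
h.proj=lambda c,P: wproj(c,P) if "W" in c else pr(c,P)
C,M=[],[]
for c in (w,manip.camera("scene"),manip.camera("side")):
    o=manip.outline_of(c,"carabiner_bin")
    if o: C.append(c);M.append(o[0]["pixels"])
for k in [slice(0,1),slice(0,3)]:
    x,e=fit(C[k],M[k],(.597,-.314)); print(len(C[k]),x.round(4),np.degrees(x[2]),e)
print(rel(x[0],x[1],.2,np.degrees(x[2])))
E
```

```text
1 [ 0.5948 -0.3135  1.4614] 83.73327606268307 0.02484055052030887
3 [ 0.5948 -0.3135  1.4661] 84.00056893397642 0.15199210001080232
(array([-0.854,  0.461,  0.847]), array([ 0.   , -0.   , -0.004]))
```

Call:
servo_tool(offset=[[-0.855, 0.46, 0], [-0.855, 0.46, 0.4], [-0.855, 0.46, 0.85], [-0.855, 0.46, 0.85], [-0.855, 0.46, 0.85], [-0.855, 0.46, 0.85]], twist=[[0, 0, -0.005], [0, 0, -0.005], [0, 0, -0.005], [0, 0, -0.005], [0, 0, -0.005], [0, 0, -0.005]], claw=[1, 1, 1, 1, 1, 1])

```text
time: 4.65
position: [0.5945, -0.3142, 0.1998]
eef_rot: [-3.141, -0.001, 1.467]
ft_force: [1.0, -0.2, 1.1]
opening: 0.094
grasp_force: 0.0
```

Call:
servo_tool(offset=[[0, 0, 0.25], [0, 0, 0.5], [0, 0, 0.75], [0, 0, 0.87], [0, 0, 0.87], [0, 0, 0.87]], twist=[[0, 0, 0], [0, 0, 0], [0, 0, 0], [0, 0, 0], [0, 0, 0], [0, 0, 0]], claw=[1, 1, 1, 1, 1, 1])

```text
time: 5.25
position: [0.5957, -0.3148, 0.0973]
eef_rot: [3.138, 0.001, 1.467]
ft_force: [-0.1, -1.0, -0.3]
opening: 0.0941
grasp_force: 0.0
```

Call:
servo_tool(offset=[[0, 0, 0], [0, 0, 0], [0, 0, 0], [0, 0, 0], [0, 0, 0], [0, 0, 0], [0, 0, 0], [0, 0, 0], [0, 0, 0], [0, 0, 0], [0, 0, 0], [0, 0, 0]], twist=[[0, 0, 0], [0, 0, 0], [0, 0, 0], [0, 0, 0], [0, 0, 0], [0, 0, 0], [0, 0, 0], [0, 0, 0], [0, 0, 0], [0, 0, 0], [0, 0, 0], [0, 0, 0]], claw=[0, 0, 0, 0, 0, 0, 0, 0, 0, 0, 0, 0], newtons=30)

```text
time: 6.45
position: [0.5943, -0.3143, 0.0948]
eef_rot: [-3.141, -0.0, 1.467]
ft_force: [0.5, -0.7, -1.1]
opening: 0.0119
grasp_force: 30.0
```

Call:
servo_tool(offset=[[0, 0, -0.08], [0, 0, -0.25], [0, 0, -0.45], [0, 0, -0.65], [0, 0, -0.83], [0, 0, -0.95], [0, 0, -1], [0, 0, -1]], twist=[[0, 0, 0], [0, 0, 0], [0, 0, 0], [0, 0, 0], [0, 0, 0], [0, 0, 0], [0, 0, 0], [0, 0, 0]], claw=[0, 0, 0, 0, 0, 0, 0, 0])

```text
time: 7.25
position: [0.5947, -0.3146, 0.2162]
eef_rot: [3.14, 0.001, 1.467]
ft_force: [-0.2, 0.0, -2.8]
opening: 0.0121
grasp_force: 30.0
```

Call:
servo_tool(offset=[[0.02, 0, -0.1], [0.1, -0.02, -0.25], [0.22, -0.05, -0.42], [0.38, -0.08, -0.57], [0.55, -0.11, -0.65], [0.72, -0.14, -0.67], [0.9, -0.18, -0.67]], twist=[[0, 0, 0], [0, 0, 0], [0, 0, 0], [0, 0, 0], [0, 0, 0], [0, 0, 0], [0, 0, 0]], claw=[0, 0, 0, 0, 0, 0, 0])

```text
time: 7.95
position: [0.5838, -0.2031, 0.295]
eef_rot: [-3.141, -0.0, 1.467]
ft_force: [0.5, -0.0, -2.0]
opening: 0.0118
grasp_force: 30.0
```

Call:
servo_tool(offset=[[0.2, -0.04, 0], [0.4, -0.08, 0], [0.6, -0.12, 0], [0.8, -0.16, 0], [1, -0.2, 0]], twist=[[0, 0, 0], [0, 0, 0], [0, 0, 0], [0, 0, 0], [0, 0, 0]], claw=[0, 0, 0, 0, 0])

```text
time: 8.45
position: [0.5714, -0.0806, 0.2941]
eef_rot: [-3.139, -0.001, 1.467]
ft_force: [0.7, 0.8, -2.1]
opening: 0.0118
grasp_force: 30.0
```

Call:
servo_tool(offset=[[0.2, -0.04, 0], [0.4, -0.08, 0], [0.6, -0.12, 0], [0.78, -0.15, 0], [0.9, -0.18, 0], [0.98, -0.2, 0], [1, -0.2, 0], [1, -0.2, 0]], twist=[[0, 0, 0.01], [0, 0, 0.025], [0, 0, 0.04], [0, 0, 0.055], [0, 0, 0.07], [0, 0, 0.08], [0, 0, 0.085], [0, 0, 0.085]], claw=[0, 0, 0, 0, 0, 0, 0, 0])

```text
time: 9.25
position: [0.5606, 0.0397, 0.2947]
eef_rot: [-3.14, 0.001, 1.29]
ft_force: [-0.7, -0.5, -1.4]
opening: 0.012
grasp_force: 30.0
```

```bash
python3 - <<'E'
from h import *
s=manip.get_obs(); print(s["time"],s["position"],s["eef_rot"],s["opening"],s["grasp_force"])
print(rel(.548,.185,.295,73.8))
c=wcam(); print("ends exp",wproj(c,[[.4224,.288,.175],[.709,.205,.175]]).round(1))
b=manip.camera("side")
v=[cv2.resize(b["img"][60:260,210:410],None,fx=2,fy=2)]
w=c["img"][:,170:570]; cv2.imwrite("pics/w4.png",np.hstack([v[0],w]))
E
```

```text
9.25 [0.56057731 0.03969556 0.29468057] [-3.14021948e+00  5.22485231e-04  1.29007994e+00] 0.011987037663142963 29.97682213783264
(array([ 1.134, -0.436, -0.003]), array([-0.001,  0.   ,  0.001]))
ends exp [[ 1.371e+02  1.640e+01]
 [ 4.204e+02 -4.000e-01]]
```

View pics/w4.png

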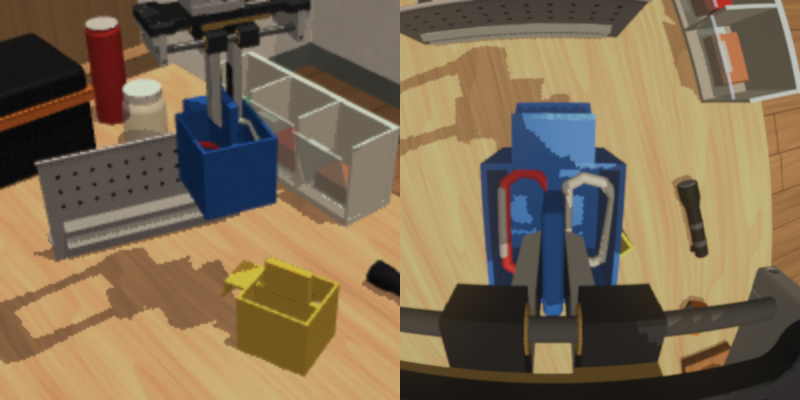

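The bin is held upright and square in the gripper with both carabiners inside. The yellow bin is untouched, and the rail lies ahead at the top of the wrist view. I move halfway and look again.

Call:
servo_tool(offset=[[0.05, -0.02, 0], [0.18, -0.08, 0], [0.36, -0.15, 0], [0.5, -0.2, 0], [0.58, -0.22, 0], [0.6, -0.23, 0], [0.6, -0.23, 0], [0.6, -0.23, 0]], twist=[[0, 0, 0], [0, 0, 0], [0, 0, 0], [0, 0, 0], [0, 0, 0], [0, 0, 0], [0, 0, 0], [0, 0, 0]], claw=[0, 0, 0, 0, 0, 0, 0, 0])

```text
time: 10.15
position: [0.555, 0.115, 0.2954]
eef_rot: [3.141, 0.001, 1.288]
ft_force: [0.1, -0.1, -2.3]
opening: 0.0119
grasp_force: 30.0
```

```bash
python3 - <<'E'
from h import *
c=wcam(); e=wproj(c,[[.4224,.288,.175],[.709,.205,.175]]); print("ends exp",e.round(1))
T=pose(); 
P=np.array([[86,-25,60],[86,25,60],[86,-25,90],[86,25,90],[-50,-45,90],[-50,45,90],[50,45,90],[50,-45,90]])/1000.
R=Ro.from_rotvec([0,0,Ro.from_matrix(T[:3,:3]).as_euler("xyz")[2]]).as_matrix()
q=wproj(c,P@R.T+T[:3,3]-[0,0,.095])
v=c["img"].copy()
for p in q: cv2.circle(v,tuple(int(t) for t in p),2,(0,255,0),-1)
for p in e: cv2.circle(v,tuple(int(t) for t in p),3,(0,0,255),1)
v=v[:300,110:510]; cv2.imwrite("pics/w5.png",cv2.resize(v,None,fx=2,fy=2))
print(rel(.548,.185,.295,73.8))
E
```

```text
ends exp [[154.8  74.7]
 [445.9  68.3]]
(array([ 0.544, -0.219,  0.003]), array([ 0.,  0., -0.]))
```

View pics/w5.png

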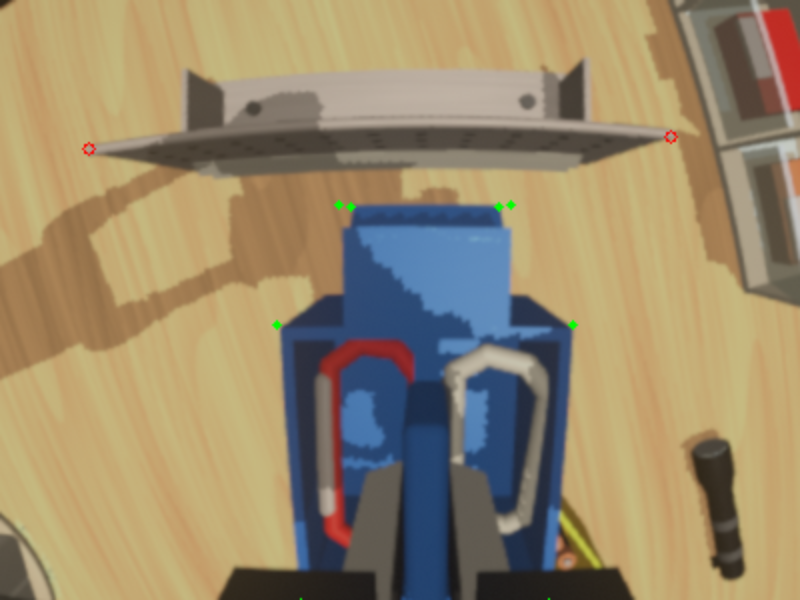

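The rail's ends at (88,149) and (667,132) and the lip's lower edge at row 207 match the prediction to within about 2 px. I carry on above the rail, then lower.

Call:
servo_tool(offset=[[0.05, -0.02, 0], [0.16, -0.06, 0], [0.32, -0.13, 0], [0.46, -0.19, 0], [0.53, -0.21, 0], [0.545, -0.22, 0], [0.545, -0.22, 0], [0.545, -0.22, 0], [0.545, -0.22, 0]], twist=[[0, 0, 0], [0, 0, 0], [0, 0, 0], [0, 0, 0], [0, 0, 0], [0, 0, 0], [0, 0, 0], [0, 0, 0], [0, 0, 0]], claw=[0, 0, 0, 0, 0, 0, 0, 0, 0])

```text
time: 11.1
position: [0.5478, 0.1853, 0.2955]
eef_rot: [3.141, 0.0, 1.288]
ft_force: [-0.2, 1.3, -2.0]
opening: 0.0116
grasp_force: 30.0
```

Call:
servo_tool(offset=[[0, 0, 0.06], [0, 0, 0.18], [0, 0, 0.32], [0, 0, 0.45], [0, 0, 0.55], [0, 0, 0.62], [0, 0, 0.66], [0, 0, 0.66], [0, 0, 0.66]], twist=[[0, 0, 0], [0, 0, 0], [0, 0, 0], [0, 0, 0], [0, 0, 0], [0, 0, 0], [0, 0, 0], [0, 0, 0], [0, 0, 0]], claw=[0, 0, 0, 0, 0, 0, 0, 0, 0])

```text
time: 12.0
position: [0.5481, 0.186, 0.2168]
eef_rot: [3.141, -0.001, 1.289]
ft_force: [-0.9, 0.1, -1.8]
opening: 0.0119
grasp_force: 30.0
```

```bash
python3 - <<'E'
from h import *
print(rel(.548,.185,.187,73.8))
c=wcam(); b=manip.camera("scene"); a=b["img"][170:340,390:560]
v=np.hstack([cv2.resize(a,(400,400),interpolation=2),c["img"][:,130:530]])
cv2.imwrite("pics/w6.png",v)
print("ends in right panel",wproj(c,[[.4224,.288,.175],[.709,.205,.175],[.566,.2465,.175]])+[270,0])
E
```

```text
(array([-0.009,  0.001,  0.248]), array([ 0., -0.,  0.]))
ends in right panel [[407.37091431 143.60234387]
 [777.74357091 143.56244836]
 [593.05102075 135.74531071]]
```

View pics/w6.png

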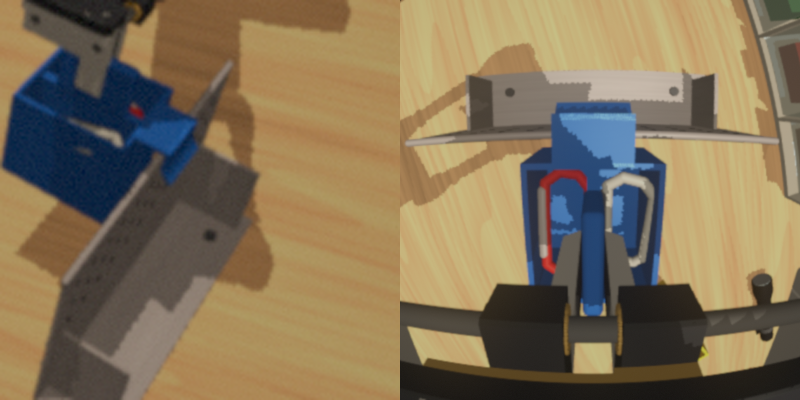

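The lip is behind the rail in both views. The rail crosses under the shelf near row 135, and the bin is centred at column 593. I lower the rest of the way, pausing to read the force.

Call:
servo_tool(offset=[[0, 0, 0.04], [0, 0, 0.1], [0, 0, 0.16], [0, 0, 0.2], [0, 0, 0.23], [0, 0, 0.25], [0, 0, 0.25], [0, 0, 0.25]], twist=[[0, 0, 0], [0, 0, 0], [0, 0, 0], [0, 0, 0], [0, 0, 0], [0, 0, 0], [0, 0, 0], [0, 0, 0]], claw=[0, 0, 0, 0, 0, 0, 0, 0])

```text
time: 12.9
position: [0.5479, 0.186, 0.1864]
eef_rot: [3.141, -0.0, 1.289]
ft_force: [-0.8, -0.7, -1.8]
opening: 0.0118
grasp_force: 30.0
```

Call:
servo_tool(offset=[[0, 0, 0.01], [0, 0, 0.02], [0, 0, 0.02], [0, 0, 0.02]], twist=[[0, 0, 0], [0, 0, 0], [0, 0, 0], [0, 0, 0]], claw=[0, 0, 0, 0])

```text
time: 13.3
position: [0.5477, 0.1859, 0.1839]
eef_rot: [3.142, -0.0, 1.289]
ft_force: [-0.6, -0.4, -2.0]
opening: 0.0117
grasp_force: 30.0
```

Call:
servo_tool(offset=[[0, 0, 0], [0, 0, 0], [0, 0, 0], [0, 0, 0], [0, 0, 0], [0, 0, 0], [0, 0, 0], [0, 0, 0], [0, 0, 0], [0, 0, 0], [0, 0, 0], [0, 0, 0]], twist=[[0, 0, 0], [0, 0, 0], [0, 0, 0], [0, 0, 0], [0, 0, 0], [0, 0, 0], [0, 0, 0], [0, 0, 0], [0, 0, 0], [0, 0, 0], [0, 0, 0], [0, 0, 0]], claw=[0.3, 0.3, 0.4, 0.5, 0.6, 0.7, 0.7, 0.7, 0.7, 0.7, 0.7, 0.7])

```text
time: 14.5
position: [0.5477, 0.1859, 0.1839]
eef_rot: [3.142, -0.0, 1.289]
ft_force: [-0.7, -0.1, 0.4]
opening: 0.0659
grasp_force: 0.0
```

Call:
servo_tool(offset=[[0, 0, -0.1], [0, 0, -0.3], [0, 0, -0.55], [0, 0, -0.8], [0, 0, -1], [0, 0, -1], [0, 0, -1], [0, 0, -1]], twist=[[0, 0, 0], [0, 0, 0], [0, 0, 0], [0, 0, 0], [0, 0, 0], [0, 0, 0], [0, 0, 0], [0, 0, 0]], claw=[0.7, 0.7, 0.7, 0.7, 0.7, 0.7, 0.7, 0.7])

```text
time: 15.3
position: [0.5469, 0.1858, 0.3025]
eef_rot: [-3.139, 0.001, 1.289]
ft_force: [-0.7, 0.6, 0.7]
opening: 0.0659
grasp_force: 0.0
```

```bash
python3 - <<'E'
from h import *
a=manip.camera("scene")["img"][170:340,390:560]; b=manip.camera("side")["img"][90:260,210:380]
cv2.imwrite("pics/end.png",np.hstack([cv2.resize(i,(400,400),interpolation=2) for i in(a,b)]))
E
```

```text
(no output)
```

View pics/end.png

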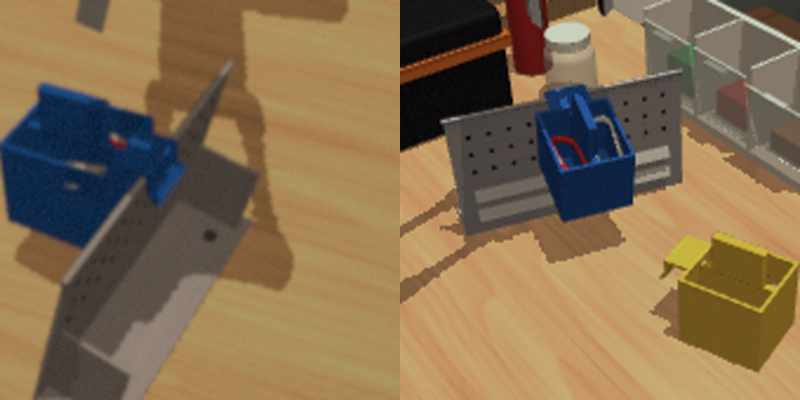

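The bin hangs from the middle of the rail, lip behind it, drooping slightly with both carabiners inside. The gripper is well clear and the yellow bin hasn't moved, so I hand in.

```bash
python3 -c "
from station import manip
print(manip.sign_off())"
```

```text
the job is handed in; nothing more can be done
None
```

The blue bin now hangs squarely from the middle of the rail with both carabiners in it, the yellow bin was left where it was, and I handed the job in at about 15 s with the gripper clear.

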